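Find and flag the loose wing nut

ROBOT

A 6-joint arm with a two-finger parallel gripper is mounted at the origin on the work surface; the furniture and walls round the work are solid. World frame = base frame: x ahead of the robot, y to its left, z up, the work surface at z = 0. Lengths are in m, angles in rad, forces in N, time in s.
With the tool pointing down it reaches from about 0.35 to 0.975 m from the base axis. Payload 4.9 kg.
Tool frame: the origin (TCP) lies at the very end of the fingers, on their centre line; the grasp point (between the pads) lies 19 mm behind it; z points along the fingers, x is the direction in which the jaws open and shut, and the axes are right-handed (so a half turn about z gives the same grasp; the last joint's range is limited). The gripper opens to 85 mm and grips with 20 to 120 N. Pads are 22 mm wide; open, the fingers measure 114 mm over their backs; the gripper's body (76 mm by 85 mm) begins 54 mm behind the grasp point. The pads swing forward as they close: fully open they stand 13 mm farther back than shut.
Start: joints at [0.988, 0.053, 1.613, -0, 1.476, -0.119], TCP at [0.28, 0.559, 0.231] pointing down, gripper open.
Joint ranges: [-3.01, 3.01], [-1.01, 2.22], [0.06, 2.58], [-1.02, 4.17], [0.09, 2.62], [-3.14, 3.14]. Speed limits (rad/s): [2.57, 2.57, 3.14, 3.14, 3.14, 3.14].

INTERFACE

Orientations are given as a rotation vector (axis times angle).
In Python, from station import monitor, imaging, ticket gives the robot as it stands.
- The arm moves only by the tool step_arm, never from a script. Its argument "targets" is one flat list of numbers, 4 for each row, row after row: the shift along the tool's x, y, z in m, then the turn about the tool's z in rad. In form: [tx, ty, tz, roll, tx, ty, tz, roll, ...]. A call has 1 to 12 rows; each row is the pose to reach, as a shift and turn from the pose measured when the call began, along the tool's axes at that moment; what a row does not reach only later rows make up. A row lasts 1/12 s, in which the tool goes at most 41.7 mm and 7.16 degrees, less where a joint would pass 70% of its speed; a pose out of reach is approached as far as the arm can. A call with a gripper value outside its range is refused whole. "grip" is the finger opening in m, from 0 to 0.0854, set as the call begins (left out, the last holds). The fingers move at their own pace and stop on an object; "force" is the grip in N (left out, the last holds). Time passes only in rows, so rows that repeat a pose let the fingers close. It gives the time, the measured TCP pose, the force and the opening at its end, in the units of the state.
- monitor.get_obs(): the state, without advancing time (a new reading comes with each control period).
- imaging.get_image(name): name is "scene" or "top" or "wrist"; returns a dict with "color" (384x512x3 uint8, red, green, blue), "depth" (384x512 float32, m along the optical axis (not along the pixel's ray), 0 where there is no reading), "fov_y" (degrees; the focal length in pixels is half the picture's height over the tangent of half this angle, whatever the lens; pixels are square), "cx", "cy" (the principal point, pixels), "R" (3x3) and "t" (3): a world point X has camera coordinates R X + t. Camera axes: x right, y down, z forward; pixel columns grow to the right and rows downward; lengths in m; the calibration is good to about 2 mm. A picture is of the moment at which its call begins.
- ticket.finish_job(): hands the job in, once; it reports no verdict.
Trained networks look in a picture, given as the dict that the camera call returned (one of the last four; its "shot" number tells which), for a name from the list of things; names that differ only in an ending like _2 or _b are one class to them, and where a whole thing is asked for, a point or a joint stands for the part that bears it (a point fixed in the world has none). Each returns a list of dicts, best first, with "score" (0 to 1); they miss things now and then, are a little off and sometimes report something else, mostly with a low value. They report only what shows in the picture. A call takes as long as a camera call. They do not tell look-alikes from the thing itself.
- imaging.search_frame(name, picture): "uv" ([column, row] in pixels, amid what is visible of it).
- imaging.mark_of(name, picture): "uv" ([column, row] in pixels: a listed point, or the origin of a listed thing).
The state is a dict: "t": time; "q": joint angles; "dq": joint speeds; "effort": joint torques, N m; "tool_pos": TCP position; "tool_rot": TCP orientation; "contact_force": force on the tool from outside, world axes, zero at the start; "wrist_torque": the same for the moment, N m; "opening": finger opening in m.
Only numpy, scipy, OpenCV 4.12 (cv2) and the standard library are available. Lean on these libraries where they do the work, as an engineer would, in place of code of your own. Each camera call takes 0.05 s, during which the arm holds its last target.

TASK

Two wing nuts hold steel strips down on two steel plates, and exactly one nut is loose. Find it by trying to turn the nuts with a light sideways push on a wing: the loose one gives and should be turned about an eighth of a turn, the tight one holds and must not be forced round. Only then flag the loose nut by laying the paint marker flat in the tray at the front of that nut's plate, and let go of it.

Things in the scene. Friction and masses are not known exactly. Their poses are not given: they have to be found in the camera images.
- plate_1: dark steel plate 1, 200 mm (x) by 190 mm (y), 5 mm thick, fixed to the table. Origin at table height; x away from the robot (yaw within 12 degrees), y left, z up. In front a tray, behind it a rusty steel strip on a spacer block (44 x 126 mm, centred at (50, 0) mm, strip top 32 mm up), held by a steel wing nut with its upright axis at (50, -40) mm. The plates swap sides between starts.
- plate_2: dark steel plate 2: the same as plate 1 in every size and offset, on the other side.
- nut_1_tip (a point): end of one of the two equal wings of plate 1's nut, 40 mm from the nut's axis, 55 mm above the table; x points outward along the wing, z up. Nut 94 mm across, wings 8 mm thick, 45 to 65 mm above the table at their ends; hub 24 mm in diameter, stud top 58 mm up.
- nut_2_tip (a point): the same point on the identical nut of plate 2. Of the two nuts exactly one is loose; nothing visible tells which. The loose one turns either way under about 2 N pushed sideways at a wing end and stays where it is left; the tight one does not yield below about 120 N.
- plate_1_tray (a point): middle of the tray floor of plate 1, at (-64, 0) mm on the plate, 5 mm above the table; axes as the plate's. The floor is 80 mm (x) by 178 mm (y), inside a rim 6 mm thick whose top is 12 mm above the table. The 138 mm long marker fits lying along y.
- marker: white and red paint marker lying on the table between the plates, 138 mm long, round barrel 15 mm in diameter with a flat clip 20 mm wide at its -x end, 22 g. Origin under its middle, at its underside; x along its length, z up. Grip it across the barrel at the middle.
- plate_2_tray (a point): middle of the tray floor of plate 2, likewise.
There are look-alikes about, which are no part of the job. Of the things that look like the marker, the larger one is meant.

How it is judged:
On the way, in this order (a step that is already met when the one before it is completed fails the run):
1. the loose wing nut has given way and turned at least 23 degrees from where it stood (distance of any of nut_1_tip, nut_2_tip from where it was at the start of the episode above 0.016 m), for 0.2 s.
2. the marker lies flat in the tray in front of the loose nut (((distance of nut_1_tip from where it was at the start of the episode above 0.016 m and x of marker in the frame of plate_1_tray between -0.04 and 0.04 m and y of marker in the frame of plate_1_tray between -0.03 and 0.03 m and z of marker in the frame of plate_1_tray below 0.02 m and angle between marker's own x axis and vertical between 1.45 and 1.69 rad) or (distance of nut_2_tip from where it was at the start of the episode above 0.016 m and x of marker in the frame of plate_2_tray between -0.04 and 0.04 m and y of marker in the frame of plate_2_tray between -0.03 and 0.03 m and z of marker in the frame of plate_2_tray below 0.02 m and angle between marker's own x axis and vertical between 1.45 and 1.69 rad))), for 0.2 s.
At the end, for the whole second after the job is handed in: the loose nut stands turned at least 23 degrees (wing end 16 mm away from its start), and the marker lies level and at rest in the tray of that nut's plate, its middle within 40 mm (front to back) and 30 mm (sideways) of the middle of the tray (((distance of nut_1_tip from where it was at the start of the episode above 0.016 m and x of marker in the frame of plate_1_tray between -0.04 and 0.04 m and y of marker in the frame of plate_1_tray between -0.03 and 0.03 m and z of marker in the frame of plate_1_tray below 0.02 m and angle between marker's own x axis and vertical between 1.45 and 1.69 rad) or (distance of nut_2_tip from where it was at the start of the episode above 0.016 m and x of marker in the frame of plate_2_tray between -0.04 and 0.04 m and y of marker in the frame of plate_2_tray between -0.03 and 0.03 m and z of marker in the frame of plate_2_tray below 0.02 m and angle between marker's own x axis and vertical between 1.45 and 1.69 rad)) and linear speed of marker below 0.02 m/s); the robot touches nothing.
It fails at once if the tight wing nut, too, is forced round by more than 12 degrees (both nuts turned) (distance of each of nut_1_tip, nut_2_tip from where it was at the start of the episode above 0.0085 m).
It also fails if it takes over 58 s, if anything falls off the work surface, if the arm or the gripper's body presses on something with over 40 N, if the wrist force passes 120 N, or if a joint passes its speed limit or range.

## Working session

There is one attempt and no reset: what is moved stays moved. The work goes in short steps, Python scripts to look and compute and a tool call to move; the robot and the scene stay as the last step left them, time stands still between calls to the robot, and variables do not carry over. Pictures are saved under pics/ and viewed, and the job is handed in when it is done.

Besides the shell and the picture viewer there is one more tool, called after "Call:" by a JSON object that holds its "api" and its "payload", one argument or row to a line. step_arm: Moves the arm, as the interface text tells. Its arguments: {"type":"object","properties":{"targets":{"type":"array","items":{"type":"number"}},"grip":{"type":"number"},"force":{"type":"number"}},"required":["targets"]}

```bash
ls; mkdir -p pics; cat > h.py <<'E'
import numpy as np, cv2, pickle
from scipy.spatial.transform import Rotation as Ro
from station import monitor, imaging, ticket
def shot(n,fn):
    p=imaging.get_image(n); cv2.imwrite('pics/'+fn+'.png',p['color'][:,:,::-1]); pickle.dump(p,open('pics/'+fn+'.pkl','wb')); return p
def f(p): return p['color'].shape[0]/2/np.tan(np.radians(p['fov_y'])/2)
def ray(p,uv):
    d=np.array([(uv[0]-p['cx'])/f(p),(uv[1]-p['cy'])/f(p),1.]); R=np.array(p['R']);t=np.array(p['t'])
    return -R.T@t, R.T@d
def atz(p,uv,z):
    o,d=ray(p,uv); return o+d*(z-o[2])/d[2]
def dep(p,uv):
    o,d=ray(p,uv); return o+d*p['depth'][int(round(uv[1])),int(round(uv[0]))]
def proj(p,X):
    c=np.array(p['R'])@np.array(X)+p['t']; return c[:2]/c[2]*f(p)+[p['cx'],p['cy']]
E
python3 - <<'E'
from h import *
np.set_printoptions(precision=4,suppress=True)
for n in ['top','scene']:
    p=shot(n,n+'1'); print(n,p['fov_y'],p['cx'],p['cy'])
    for k in ['plate_1','nut_1_tip','plate_1_tray','marker']:
        for r in imaging.mark_of(k,p): print(k,r['uv'],r['score'],dep(p,r['uv']))
print(monitor.get_obs())
E
```

```text
pics
top 44.84999525387451 260.11711487511667 188.80519459971038
plate_1 [183.2, 141.5] 0.7 [0.5295 0.2161 0.0062]
plate_1 [337.0, 158.2] 0.66 [ 0.4954 -0.1974  0.0016]
nut_1_tip [343.1, 131.3] 0.6 [ 0.551  -0.2027  0.0634]
nut_1_tip [336.9, 155.4] 0.48 [ 0.5025 -0.1967  0.0042]
plate_1_tray [338.0, 178.3] 0.91 [ 0.44   -0.1994  0.003 ]
plate_1_tray [187.0, 168.2] 0.34 [0.4566 0.2023 0.0053]
marker [256.1, 142.8] 0.84 [0.5295 0.0207 0.0117]
marker [151.0, 258.1] 0.67 [0.2184 0.2808 0.0103]
scene 44.54937840567847 249.85575755649813 198.06018431326373
plate_1 [316.1, 261.6] 0.92 [ 0.503  -0.2034  0.0042]
plate_1 [256.8, 170.1] 0.89 [0.5206 0.2057 0.0005]
nut_1_tip [335.3, 244.8] 0.66 [ 0.5482 -0.2106  0.0562]
plate_1_tray [293.1, 266.1] 0.65 [ 0.4402 -0.1947  0.0062]
marker [288.0, 206.8] 0.49 [ 0.5359  0.0176 -0.0037]
marker [158.1, 182.5] 0.46 [ 0.2152  0.2715 -0.0024]
{'t': 0.5, 'q': array([ 0.988 ,  0.0527,  1.6129, -0.    ,  1.476 , -0.119 ]), 'dq': array([ 0.0005, -0.0007, -0.0013,  0.0012,  0.0012, -0.0002]), 'effort': array([ -0.0006, -39.3218, -37.0025,  -0.0001,   0.0013,   0.    ]), 'tool_pos': array([0.2796, 0.559 , 0.2313]), 'tool_rot': array([ 2.6724,  1.6515, -0.0001]), 'contact_force': array([ 0.0865,  0.1092, -0.2166]), 'wrist_torque': array([ 0.0389, -0.0467, -0.0002]), 'opening': 0.08520824357928006}
```

```bash
python3 - <<'E'
import cv2
a=cv2.imread('pics/top1.png'); c=a[80:290,110:400]; cv2.imwrite('pics/top1c.png',cv2.resize(c,None,fx=2.75,fy=2.75,interpolation=cv2.INTER_CUBIC))
E
```

```text
(no output)
```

View pics/top1c.png

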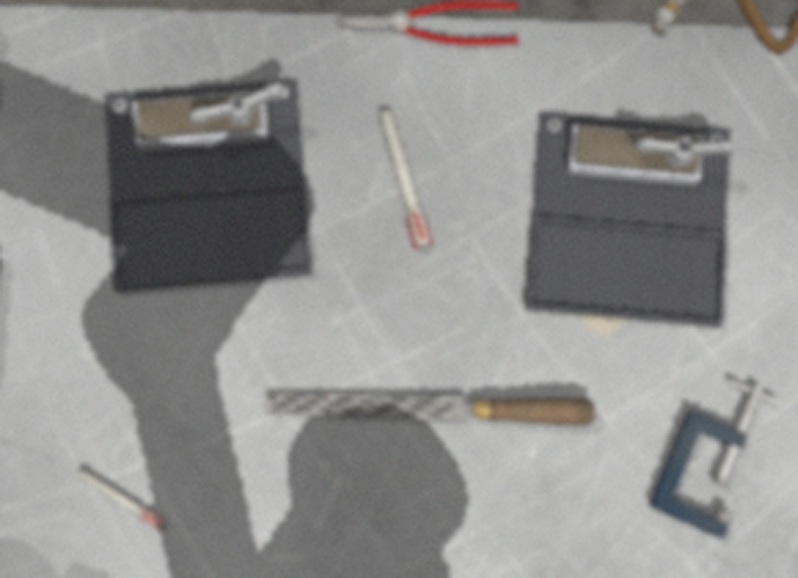

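View pics/scene1.png

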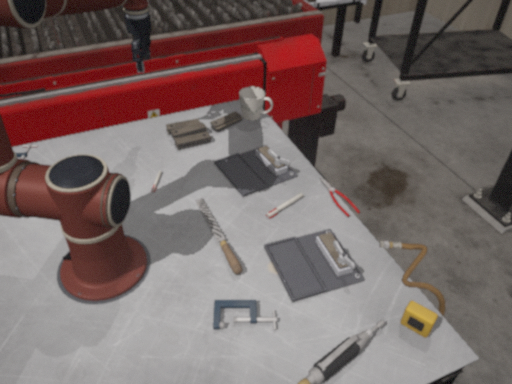

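```bash
python3 - <<'E'
from h import *
np.set_printoptions(precision=4,suppress=True)
p=pickle.load(open('pics/top1.pkl','rb'))
g=lambda u,v:np.array([u/2.75+110-.3,v/2.75+80-.3])
P={'L':[(107,93),(297,80),(311,272),(115,290)],'R':[(540,112),(728,128),(720,325),(526,305)]}
for k in P:
    X=np.array([atz(p,g(*c),z) for c,z in zip(P[k],[.005,.005,.012,.012])])[:,:2]
    print(k,X,'c',X.mean(0),[np.linalg.norm(X[i]-X[i-1]) for i in range(4)])
    ex=(X[0]+X[1]-X[2]-X[3]); ey=(X[0]+X[3]-X[1]-X[2]); a=np.arctan2(ex[1],ex[0]); b=np.arctan2(-ey[0],ey[1]); yaw=(a+b)/2
    c,s=np.cos(yaw),np.sin(yaw);R=np.array([[c,-s],[s,c]])
    print('yaw',np.degrees([a,b]),'nut',X.mean(0)+R@[.05,-.04],'tray',X.mean(0)+R@[-.064,0])
for k,t in {'L':[(195,117),(288,90),(238,103)],'R':[(638,146),(731,147),(684,147)]}.items():
    X=np.array([atz(p,g(*c),z)[:2] for c,z in zip(t,[.06,.06,.058])]); d=X[0]-X[1]; print(k,X,np.linalg.norm(d),np.degrees(np.arctan2(d[1],d[0])),X[:2].mean(0))
X=np.array([atz(p,g(*c),.008)[:2] for c in [(384,108),(421,245)]]); d=X[0]-X[1]; print('m',X,X.mean(0),np.linalg.norm(d),np.degrees(np.arctan2(d[1],d[0])))
o=monitor.get_obs(); print(Ro.from_rotvec(o['tool_rot']).as_matrix(), o['t'])
E
```

```text
L [[0.606  0.3141]
 [0.6247 0.1276]
 [0.4294 0.1059]
 [0.4072 0.2916]] c [0.5168 0.2098] [np.float64(0.20015306693312554), np.float64(0.1874588452332364), np.float64(0.19647899812232508), np.float64(0.18699463658000326)]
yaw [6.4015 6.279 ] nut [0.5709 0.1755] tray [0.4532 0.2027]
R [[ 0.5981 -0.1134]
 [ 0.5867 -0.2994]
 [ 0.3878 -0.2854]
 [ 0.4025 -0.1001]] c [ 0.4938 -0.1996] [np.float64(0.19606067469391916), np.float64(0.18628821819673552), np.float64(0.1993667821200438), np.float64(0.185788760355871)]
yaw [-3.9599 -4.032 ] nut [ 0.5409 -0.243 ] tray [ 0.4299 -0.1951]
L [[0.5651 0.2167]
 [0.5941 0.1307]
 [0.5807 0.1774]] 0.09080880284267796 108.63133192340254 [0.5796 0.1737]
R [[ 0.548  -0.1997]
 [ 0.5494 -0.2873]
 [ 0.5489 -0.2435]] 0.08759308759538195 90.90846841185125 [ 0.5487 -0.2435]
m [[0.597  0.0406]
 [0.4596 0.0012]] [0.5283 0.0209] 0.14295029865090164 16.007482685148503
[[ 0.4473  0.8944 -0.    ]
 [ 0.8944 -0.4473 -0.0001]
 [-0.0001 -0.     -1.    ]] 0.5
```

Call:
{"api": "step_arm", "payload": {
  "targets": [-0.023, 0.036, 0, -0.1, -0.046, 0.072, 0, -0.2, -0.07, 0.108, 0, -0.3, -0.093, 0.145, 0, -0.4, -0.116, 0.181, 0, -0.5, -0.14, 0.217, 0, -0.6, -0.163, 0.253, 0, -0.7, -0.186, 0.29, 0, -0.79, -0.21, 0.326, 0, -0.79, -0.232, 0.362, 0, -0.79, -0.232, 0.362, 0, -0.79, -0.232, 0.362, 0, -0.79],
  "grip": 0.0
}}

```text
t: 1.5
tool_pos: [0.501, 0.1869, 0.2314]
tool_rot: [1.837, 2.548, -0.0]
contact_force: [0.3, 0.8, 0.3]
opening: 0.0002
```

```bash
python3 - <<'E'
from h import *
np.set_printoptions(precision=4,suppress=True)
p=shot('wrist','w1'); o=monitor.get_obs(); print(o['t'],o['tool_pos'],Ro.from_rotvec(o['tool_rot']).as_matrix(),o['contact_force'],o['opening'])
for k in ['plate_1','nut_1_tip','plate_1_tray','marker']:
        for r in imaging.mark_of(k,p): print(k,r['uv'],r['score'],dep(p,r['uv']))
a=cv2.imread('pics/w1.png'); cv2.imwrite('pics/w1b.png',cv2.resize(a,None,fx=1.5,fy=1.5))
E
```

```text
1.55 [0.5    0.1886 0.2313] [[-0.3176  0.9482 -0.0003]
 [ 0.9482  0.3177  0.0005]
 [ 0.0006 -0.0001 -1.    ]] [0.0532 0.5592 0.2596] 0.0002626984294409091
plate_1 [268.8, 191.7] 0.86 [0.5305 0.209  0.0048]
marker [118.0, 139.6] 0.64 [0.5249 0.0242 0.0127]
```

View pics/w1b.png

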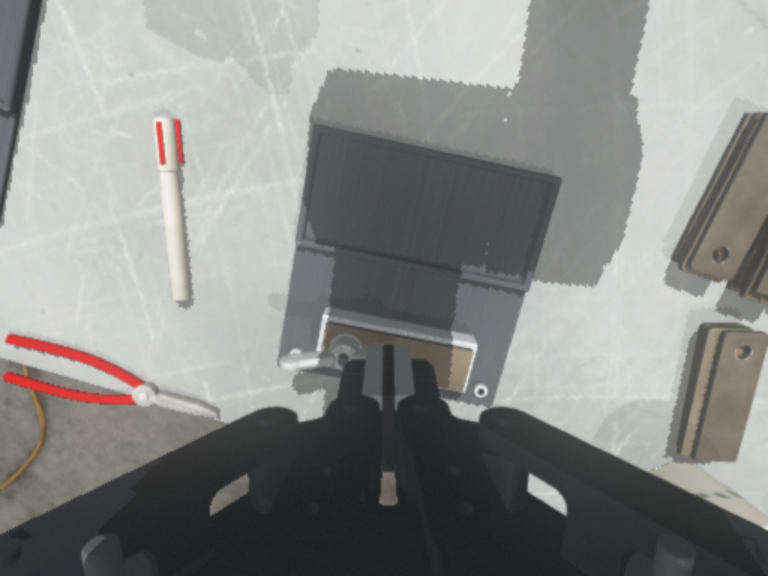

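```bash
python3 - <<'E'
from h import *
np.set_printoptions(precision=4,suppress=True)
p=pickle.load(open('pics/w1.pkl','rb'))
for uv,z in [((345,349),.058),((293,360),.065),((345,349),None),((293,360),None),((316,124),.012),((560,180),.012),((481,391),.007)]:
    u=np.array(uv)/1.5-.17
    print(uv, atz(p,u,z) if z else dep(p,u))
a=cv2.imread('pics/w1.png')[190:280,170:350]; cv2.imwrite('pics/w1c.png',cv2.resize(a,None,fx=4,fy=4,interpolation=cv2.INTER_CUBIC))
E
```

```text
(345, 349) [0.5741 0.1775 0.058 ]
(293, 360) [0.5909 0.1446 0.065 ]
(345, 349) [0.5768 0.1778 0.0517]
(293, 360) [0.5925 0.1444 0.0618]
(316, 124) [0.4319 0.1073 0.012 ]
(560, 180) [0.412  0.2922 0.012 ]
(481, 391) [0.5959 0.3021 0.007 ]
```

View pics/w1c.png

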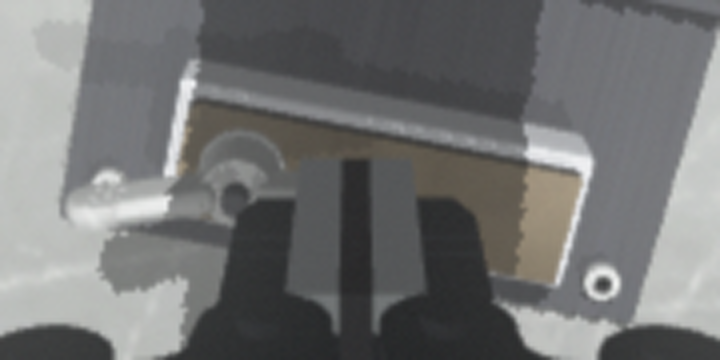

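Call:
{"api": "step_arm", "payload": {
  "targets": [0, 0.01, 0.035, 0, 0, 0.025, 0.07, 0, 0, 0.028, 0.105, 0, 0, 0.028, 0.14, 0, 0, 0.028, 0.165, 0, 0, 0.028, 0.176, 0, 0, 0.028, 0.181, 0, 0, 0.028, 0.181, 0, 0, 0.028, 0.181, 0]
}}

```text
t: 2.5
tool_pos: [0.5265, 0.2007, 0.0521]
tool_rot: [1.827, 2.554, 0.004]
contact_force: [0.4, 0.3, 0.1]
opening: -0.0001
```

```bash
python3 - <<'E'
from h import *
p=shot('wrist','w2'); o=monitor.get_obs(); print(o['t'],o['tool_pos'],o['contact_force'])
a=cv2.imread('pics/w2.png'); cv2.imwrite('pics/w2b.png',cv2.resize(a,None,fx=1.5,fy=1.5))
E
```

```text
2.55 [0.52689815 0.20068673 0.05266812] [-0.07547853 -0.45585513  1.01985004]
```

View pics/w2b.png

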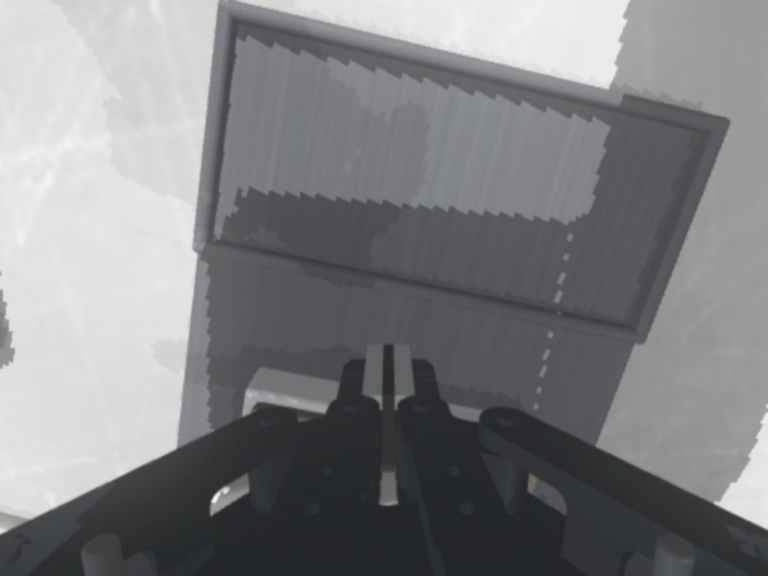

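Call:
{"api": "step_arm", "payload": {
  "targets": [0, 0.004, 0.002, 0, 0, 0.008, 0.002, 0, 0, 0.012, 0.002, 0, 0, 0.014, 0.002, 0, 0, 0.016, 0.002, 0, 0, 0.018, 0.002, 0, 0, 0.019, 0.002, 0, 0, 0.02, 0.002, 0, 0, 0.021, 0.002, 0, 0, 0.022, 0.002, 0]
}}

```text
t: 3.38
tool_pos: [0.5477, 0.2078, 0.0506]
tool_rot: [1.827, 2.553, 0.005]
contact_force: [0.1, -0.3, -0.5]
opening: 0.0
```

Call:
{"api": "step_arm", "payload": {
  "targets": [0, 0.001, 0, 0, 0, 0.002, 0, 0, 0, 0.003, 0, 0, 0, 0.004, 0, 0, 0, 0.004, 0, 0]
}}

```text
t: 3.8
tool_pos: [0.5517, 0.2091, 0.0507]
tool_rot: [1.827, 2.553, 0.005]
contact_force: [0.2, 0.2, 0.3]
opening: 0.0005
```

Call:
{"api": "step_arm", "payload": {
  "targets": [0, 0.001, 0, 0, 0, 0.002, 0, 0, 0, 0.003, 0, 0, 0, 0.004, 0, 0, 0, 0.004, 0, 0]
}}

```text
t: 4.22
tool_pos: [0.5551, 0.2103, 0.0506]
tool_rot: [1.827, 2.554, 0.003]
contact_force: [-1.7, -2.3, 2.1]
opening: -0.0001
```

Call:
{"api": "step_arm", "payload": {
  "targets": [0, 0.001, 0, 0, 0, 0.002, 0, 0, 0, 0.003, 0, 0, 0, 0.003, 0, 0]
}}

```text
t: 4.55
tool_pos: [0.5552, 0.2104, 0.0506]
tool_rot: [-1.825, -2.553, 0.008]
contact_force: [-11.7, -4.1, 9.4]
opening: 0.0
```

```bash
python3 - <<'E'
from h import *
p=shot('top','t2'); o=monitor.get_obs(); print(o['t'],o['tool_pos'],o['contact_force'],o['wrist_torque'])
a=cv2.imread('pics/t2.png')[90:150,130:240]; cv2.imwrite('pics/t2b.png',cv2.resize(a,None,fx=7,fy=7,interpolation=cv2.INTER_CUBIC))
E
```

```text
4.6 [0.5552251  0.2104387  0.05053399] [-11.44080292  -3.99969206   9.78390621] [-0.6273049   1.80159596 -0.0187735 ]
```

View pics/t2b.png

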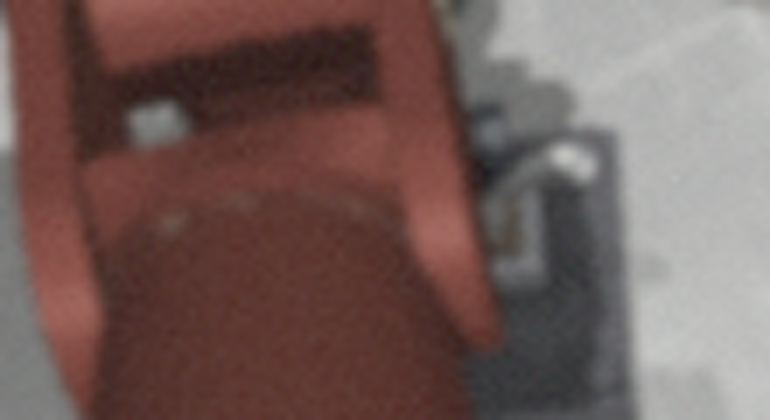

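```bash
python3 - <<'E'
import cv2,numpy as np
r=[cv2.resize(cv2.imread(f'pics/{n}.png')[95:135,190:230],None,fx=10,fy=10,interpolation=cv2.INTER_CUBIC) for n in ['top1','t2']]
cv2.imwrite('pics/cmp.png',np.hstack(r))
E
```

```text
(no output)
```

View pics/cmp.png

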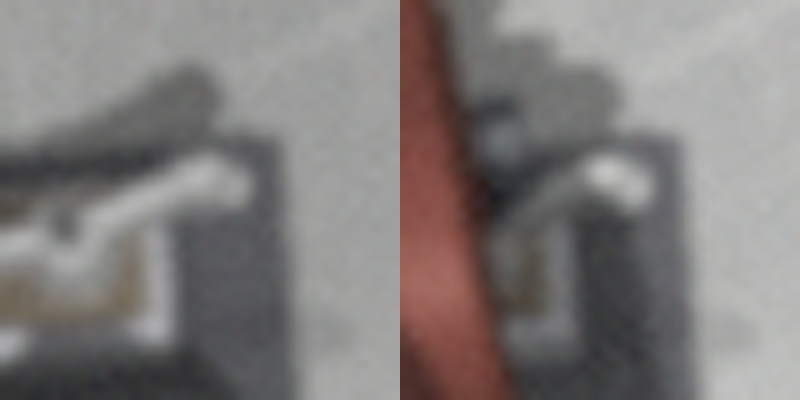

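Call:
{"api": "step_arm", "payload": {
  "targets": [0, -0.015, 0, 0, 0, -0.03, -0.01, 0, 0, -0.03, -0.05, 0, 0, -0.03, -0.09, 0, -0.03, -0.035, -0.1, 0.03, -0.06, -0.05, -0.1, 0.06]
}}

```text
t: 5.1
tool_pos: [0.5323, 0.1386, 0.1571]
tool_rot: [1.897, 2.497, 0.006]
contact_force: [0.2, -0.7, 0.0]
opening: 0.0004
```

```bash
python3 - <<'E'
from h import *
np.set_printoptions(precision=4,suppress=True)
o=monitor.get_obs(); R=Ro.from_rotvec(o['tool_rot']).as_matrix();print(o['t'],o['tool_pos'],o['contact_force'])
a=np.degrees(np.arctan2(R[1,0],R[0,0])); print(a, R.T@(np.array([.503,-.208,.15])-o['tool_pos']), np.radians(a-91))
E
```

```text
5.1 [0.5323 0.1386 0.1571] [ 0.243  -0.7176  0.0347]
105.53556739406747 [-0.3261 -0.1211  0.007 ] 0.25369350967200943
```

Call:
{"api": "step_arm", "payload": {
  "targets": [-0.033, -0.015, -0.03, 0.03, -0.066, -0.03, -0.05, 0.06, -0.1, -0.045, -0.05, 0.09, -0.135, -0.06, -0.05, 0.12, -0.17, -0.075, -0.05, 0.15, -0.205, -0.09, -0.05, 0.18, -0.24, -0.105, -0.05, 0.21, -0.275, -0.121, -0.05, 0.25, -0.31, -0.121, -0.05, 0.25, -0.326, -0.121, -0.05, 0.25, -0.326, -0.121, -0.05, 0.25, -0.326, -0.121, -0.05, 0.25]
}}

```text
t: 6.1
tool_pos: [0.5028, -0.208, 0.2068]
tool_rot: [2.196, 2.24, 0.008]
contact_force: [-0.2, -0.3, -0.1]
opening: -0.0001
```

```bash
python3 - <<'E'
from h import *
p=shot('wrist','w3'); o=monitor.get_obs(); print(o['t'],o['tool_pos'],o['contact_force'])
a=cv2.imread('pics/w3.png'); cv2.imwrite('pics/w3b.png',cv2.resize(a,None,fx=1.5,fy=1.5))
E
```

```text
6.15 [ 0.50272026 -0.20716389  0.20671415] [-0.68428606  0.18113275 -0.09030839]
```

View pics/w3b.png

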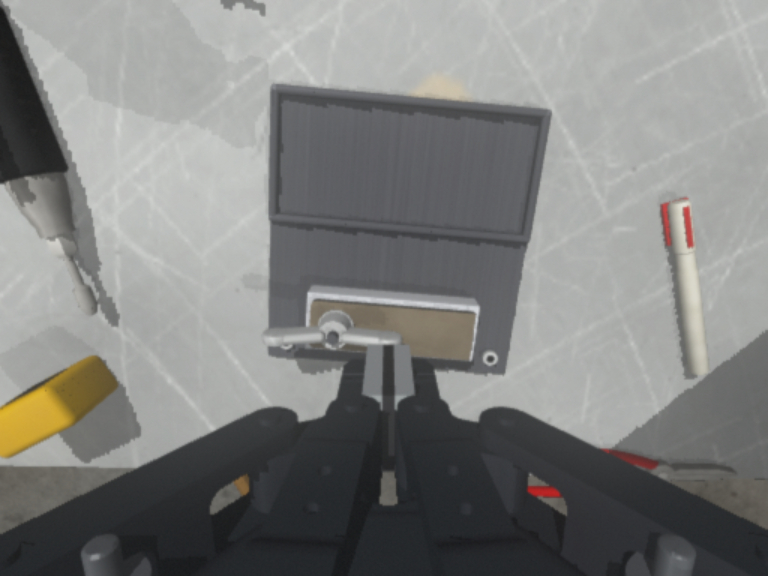

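```bash
python3 - <<'E'
from h import *
np.set_printoptions(precision=4,suppress=True)
p=pickle.load(open('pics/w3.pkl','rb'))
for uv,z in [((335,338),.058),((268,337),.06),((398,339),.06),((273,86),.012),((550,109),.012),((272,218),.012),((525,240),.012),((676,201),.008),((701,372),.008)]:
    print(uv, atz(p,np.array(uv)/1.5-.17,z))
E
```

```text
(335, 338) [ 0.5531 -0.2425  0.058 ]
(268, 337) [ 0.5525 -0.2864  0.06  ]
(398, 339) [ 0.5521 -0.2007  0.06  ]
(273, 86) [ 0.3931 -0.2872  0.012 ]
(550, 109) [ 0.4034 -0.1016  0.012 ]
(272, 218) [ 0.4806 -0.2919  0.012 ]
(525, 240) [ 0.4926 -0.1094  0.012 ]
(676, 201) [ 0.4627 -0.003   0.008 ]
(701, 372) [0.5958 0.0421 0.008 ]
```

Call:
{"api": "step_arm", "payload": {
  "targets": [0, 0, 0.035, 0, 0, 0, 0.07, 0, 0, 0, 0.105, 0, 0, 0, 0.135, 0, 0, 0, 0.152, 0, 0, 0, 0.156, 0, 0, 0.004, 0.156, 0, 0, 0.008, 0.156, 0, 0, 0.012, 0.156, 0, 0, 0.016, 0.156, 0, 0, 0.02, 0.156, 0, 0, 0.02, 0.156, 0]
}}

```text
t: 7.15
tool_pos: [0.5253, -0.2071, 0.0522]
tool_rot: [2.192, 2.241, 0.009]
contact_force: [-0.4, 0.4, -0.2]
opening: -0.0001
```

Call:
{"api": "step_arm", "payload": {
  "targets": [0, 0.002, 0, 0, 0, 0.004, 0, 0, 0, 0.006, 0, 0, 0, 0.008, 0, 0, 0, 0.009, 0, 0, 0, 0.01, 0, 0]
}}

```text
t: 7.65
tool_pos: [0.5354, -0.2068, 0.0522]
tool_rot: [2.193, 2.241, 0.009]
contact_force: [0.2, -0.1, 0.1]
opening: 0.0002
```

Call:
{"api": "step_arm", "payload": {
  "targets": [0, 0.001, 0, 0, 0, 0.002, 0, 0, 0, 0.003, 0, 0, 0, 0.004, 0, 0, 0, 0.005, 0, 0, 0, 0.005, 0, 0]
}}

```text
t: 8.15
tool_pos: [0.5402, -0.2066, 0.0521]
tool_rot: [2.193, 2.241, 0.009]
contact_force: [-2.1, 0.4, 1.1]
opening: 0.0001
```

Force about 2 N, so continue in small steps.

Call:
{"api": "step_arm", "payload": {
  "targets": [0, 0.001, 0, 0, 0, 0.002, 0, 0, 0, 0.003, 0, 0, 0, 0.003, 0, 0]
}}

```text
t: 8.48
tool_pos: [0.5433, -0.2065, 0.0521]
tool_rot: [2.193, 2.241, 0.009]
contact_force: [-2.9, -0.7, 0.9]
opening: -0.0002
```

Call:
{"api": "step_arm", "payload": {
  "targets": [0, 0.001, 0, 0, 0, 0.002, 0, 0, 0, 0.003, 0, 0, 0, 0.003, 0, 0]
}}

```text
t: 8.82
tool_pos: [0.5465, -0.2066, 0.0521]
tool_rot: [2.193, 2.241, 0.008]
contact_force: [-1.6, -0.7, 0.2]
opening: 0.0001
```

Call:
{"api": "step_arm", "payload": {
  "targets": [0, 0.002, 0, 0, 0, 0.004, 0, 0, 0, 0.006, 0, 0, 0, 0.008, 0, 0, 0, 0.01, 0, 0, 0, 0.012, 0, 0, 0, 0.014, 0, 0, 0, 0.015, 0, 0, 0, 0.015, 0, 0]
}}

```text
t: 9.57
tool_pos: [0.5617, -0.2062, 0.0522]
tool_rot: [2.193, 2.241, 0.009]
contact_force: [-1.9, 0.3, 0.1]
opening: -0.0003
```

```bash
python3 - <<'E'
from h import *
p=shot('top','t3'); o=monitor.get_obs(); print(o['t'],o['tool_pos'],o['contact_force'])
r=[cv2.resize(cv2.imread(f'pics/{n}.png')[110:160,335:385],None,fx=8,fy=8,interpolation=cv2.INTER_CUBIC) for n in ['top1','t3']]
cv2.imwrite('pics/cmp2.png',np.hstack(r))
E
```

```text
9.6167 [ 0.56164215 -0.20623069  0.05220347] [-2.19227831  0.11029592  0.24394329]
```

View pics/cmp2.png

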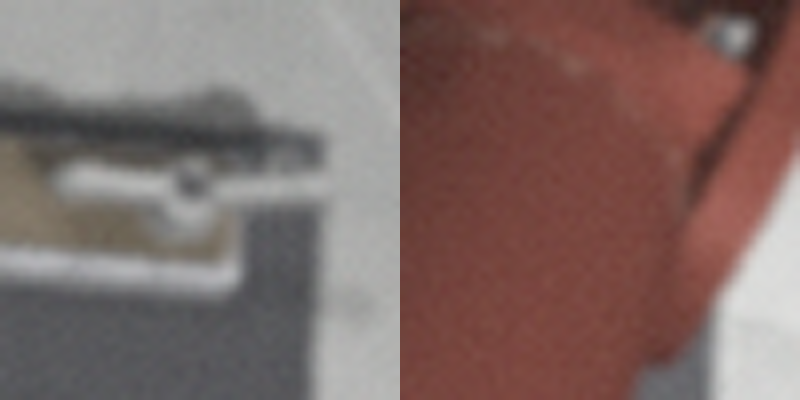

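Call:
{"api": "step_arm", "payload": {
  "targets": [0, 0.002, 0, 0, 0, 0.004, 0, 0, 0, 0.004, 0, 0, 0, -0.01, 0, 0, 0, -0.03, 0, 0, 0, -0.06, -0.01, 0, 0, -0.06, -0.05, 0, 0, -0.06, -0.09, 0, 0, -0.06, -0.13, 0, 0, -0.06, -0.15, 0, 0, -0.06, -0.15, 0]
}}

```text
t: 10.53
tool_pos: [0.5043, -0.2094, 0.21]
tool_rot: [2.182, 2.231, 0.016]
contact_force: [0.5, -0.2, -0.2]
opening: 0.0002
```

```bash
python3 - <<'E'
from h import *
p=shot('wrist','w4'); o=monitor.get_obs(); print(o['t'],o['tool_pos'],o['contact_force'])
a=cv2.imread('pics/w4.png'); cv2.imwrite('pics/w4b.png',cv2.resize(a,None,fx=1.5,fy=1.5))
E
```

```text
10.5833 [ 0.50295628 -0.20865216  0.20637641] [-0.86232594  0.22635969 -0.35262305]
```

View pics/w4b.png

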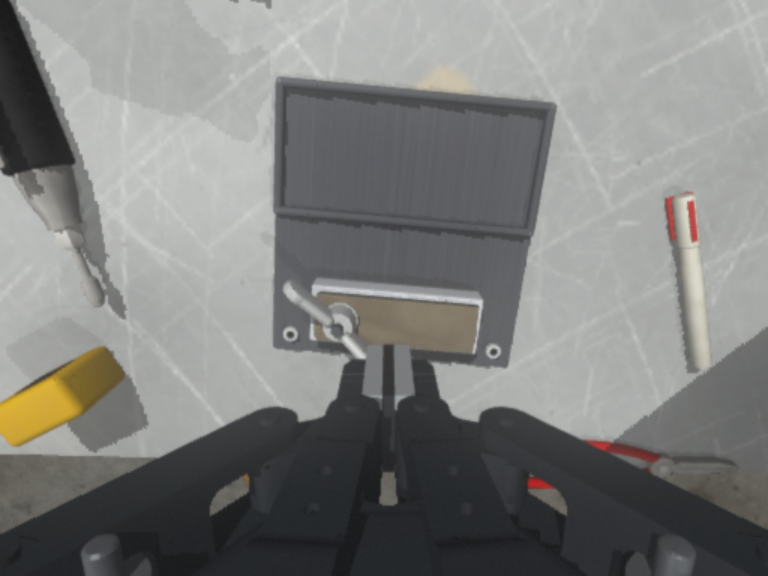

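```bash
python3 - <<'E'
from h import *
np.set_printoptions(precision=4,suppress=True)
o=monitor.get_obs(); R=Ro.from_rotvec(o['tool_rot']).as_matrix()
a=np.degrees(np.arctan2(R[1,0],R[0,0])); print(a, R.T@(np.array([.529,.020,.15])-o['tool_pos']), np.radians(a-107.5))
p=pickle.load(open('pics/w4.pkl','rb'))
for uv in [(682,196),(703,366)]: print(atz(p,np.array(uv)/1.5-.17,.008))
c=p['color'][115:260,425:490,::-1]; cv2.imwrite('pics/mk.png',cv2.resize(c,None,fx=4,fy=4,interpolation=cv2.INTER_CUBIC))
E
```

```text
91.26577054059894 [0.2283 0.0301 0.0558] -0.2833407555908077
[ 0.4633 -0.0019  0.008 ]
[0.5958 0.0417 0.008 ]
```

View pics/mk.png

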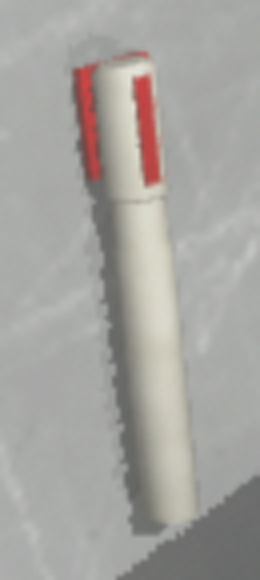

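Call:
{"api": "step_arm", "payload": {
  "targets": [0.035, 0.005, 0.01, -0.05, 0.07, 0.01, 0.02, -0.1, 0.105, 0.015, 0.03, -0.15, 0.14, 0.02, 0.04, -0.2, 0.175, 0.025, 0.05, -0.25, 0.205, 0.03, 0.06, -0.283, 0.228, 0.03, 0.07, -0.283, 0.228, 0.03, 0.08, -0.283, 0.228, 0.03, 0.09, -0.283, 0.228, 0.03, 0.1, -0.283],
  "grip": 0.05,
  "force": 30
}}

```text
t: 11.42
tool_pos: [0.5291, 0.0192, 0.1039]
tool_rot: [1.849, 2.521, 0.009]
contact_force: [0.0, 0.0, 0.4]
opening: 0.0503
```

```bash
python3 - <<'E'
from h import *
np.set_printoptions(precision=4,suppress=True)
p=shot('wrist','w5')
o=monitor.get_obs(); R=Ro.from_rotvec(o['tool_rot']).as_matrix()
a=np.degrees(np.arctan2(R[1,0],R[0,0])); print(o['t'],o['tool_pos'],a, R.T@(np.array([.529,.020,.004])-o['tool_pos']), np.radians(a-107.5),o['opening'])
cv2.imwrite('pics/w5b.png',cv2.resize(p['color'][:,:,::-1],None,fx=1.5,fy=1.5))
E
```

```text
11.4667 [0.5278 0.0189 0.1018] 107.42767224697646 [0.0015 0.0005 0.0978] -0.0012623574308301187 0.0500479205800312
```

View pics/w5b.png

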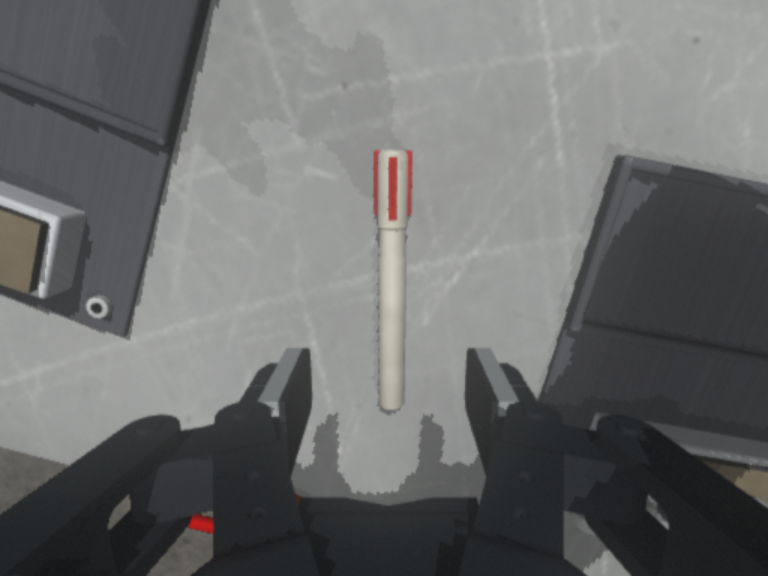

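Call:
{"api": "step_arm", "payload": {
  "targets": [0.001, 0, 0.03, 0, 0.001, 0, 0.06, 0, 0.001, 0, 0.08, 0, 0.001, 0, 0.09, 0, 0.001, 0, 0.095, 0, 0.001, 0, 0.097, 0, 0.001, 0, 0.097, 0, 0.001, 0, 0.097, 0]
}}

```text
t: 12.13
tool_pos: [0.5301, 0.0191, 0.0063]
tool_rot: [1.851, 2.52, 0.008]
contact_force: [0.6, 0.2, -0.1]
opening: 0.0499
```

Call:
{"api": "step_arm", "payload": {
  "targets": [0, 0, 0, 0, 0, 0, 0, 0, 0, 0, 0, 0, 0, 0, 0, 0, 0, 0, 0, 0, 0, 0, 0, 0],
  "grip": 0.0,
  "force": 30
}}

```text
t: 12.63
tool_pos: [0.531, 0.019, 0.0076]
tool_rot: [1.85, 2.519, 0.01]
contact_force: [-0.7, -0.2, 5.2]
opening: 0.0134
```

Call:
{"api": "step_arm", "payload": {
  "targets": [0, 0, -0.02, 0, 0, 0, -0.05, 0, 0, 0, -0.08, 0, 0, 0, -0.1, 0, 0, 0, -0.1, 0]
}}

```text
t: 13.05
tool_pos: [0.5328, 0.0193, 0.1133]
tool_rot: [1.844, 2.512, 0.017]
contact_force: [0.7, -0.8, 0.9]
opening: 0.0135
```

```bash
python3 - <<'E'
from h import *
np.set_printoptions(precision=4,suppress=True)
p=shot('wrist','w6')
o=monitor.get_obs(); R=Ro.from_rotvec(o['tool_rot']).as_matrix()
a=np.degrees(np.arctan2(R[1,0],R[0,0])); print(o['t'],o['q'],o['tool_pos'],a, R.T@(np.array([.440,-.197,.1])-o['tool_pos']), np.radians(a-176),o['opening'])
cv2.imwrite('pics/w6b.png',cv2.resize(p['color'][:,:,::-1],None,fx=1.5,fy=1.5))
E
```

```text
13.1 [-0.1019 -0.079   1.9523 -0.0032  1.2448 -1.9758] [0.5313 0.0194 0.1106] 107.41681166089784 [-0.179  -0.1521  0.0097] -1.1970024480327142 0.01316794415083705
```

View pics/w6b.png

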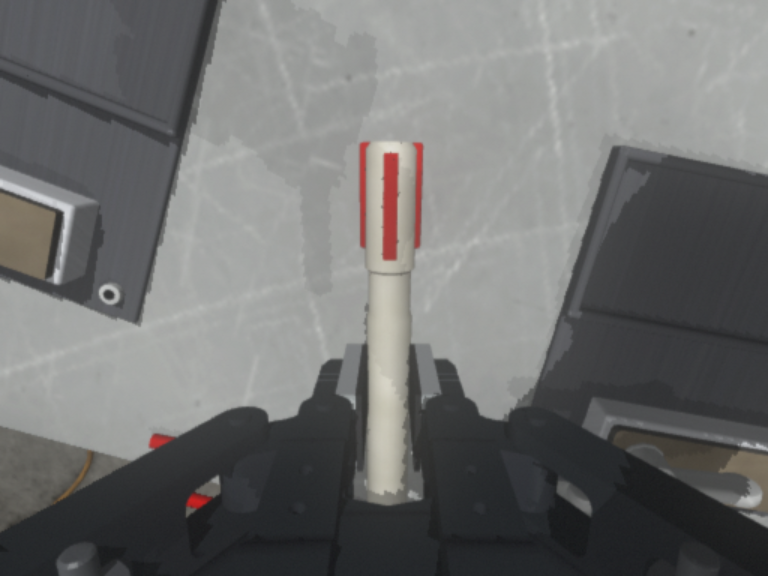

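```bash
python3 - <<'E'
from h import *
np.set_printoptions(precision=4,suppress=True)
p=pickle.load(open('pics/w6.pkl','rb'))
for uv in [(390,150),(390,200),(390,255),(390,300),(390,340),(388,400),(386,480)]: print(uv,dep(p,np.array(uv)/1.5))
E
```

```text
(390, 150) [ 0.4672 -0.0013  0.1216]
(390, 200) [0.4799 0.0028 0.1214]
(390, 255) [0.4948 0.0075 0.1223]
(390, 300) [0.509  0.012  0.1184]
(390, 340) [0.5206 0.0157 0.1206]
(388, 400) [0.5405 0.0213 0.1207]
(386, 480) [0.5698 0.0299 0.1207]
```

Call:
{"api": "step_arm", "payload": {
  "targets": [-0.015, -0.013, -0.01, 0.12, -0.03, -0.026, -0.02, 0.24, -0.045, -0.039, -0.02, 0.36, -0.06, -0.052, -0.02, 0.48, -0.075, -0.065, -0.02, 0.6, -0.09, -0.078, -0.02, 0.72, -0.105, -0.091, -0.02, 0.84, -0.12, -0.104, -0.02, 0.96, -0.135, -0.117, -0.02, 1.08, -0.15, -0.13, -0.02, 1.2, -0.165, -0.14, -0.02, 1.32, -0.179, -0.152, -0.02, 1.44]
}}

```text
t: 14.1
tool_pos: [0.438, -0.197, 0.1275]
tool_rot: [3.062, 0.667, 0.03]
contact_force: [0.1, 0.2, 0.4]
opening: 0.0128
```

```bash
python3 - <<'E'
from h import *
np.set_printoptions(precision=4,suppress=True)
o=monitor.get_obs(); R=Ro.from_rotvec(o['tool_rot']).as_matrix()
a=np.degrees(np.arctan2(R[1,0],R[0,0])); print(o['t'],o['q'],o['tool_pos'],a, R.T@(np.array([.440,-.197,.1])-o['tool_pos']), np.radians(a+4),o['opening'])
E
```

```text
14.1 [-0.5825 -0.2302  2.0555  0.0084  1.2973 -1.0136] [ 0.438  -0.197   0.1275] 24.57759721110003 [0.0013 0.0005 0.0276] 0.49877316364244456 0.01279977298920227
```

Call:
{"api": "step_arm", "payload": {
  "targets": [0.001, 0, 0, 0.12, 0.001, 0, 0, 0.24, 0.001, 0, 0.01, 0.36, 0.001, 0, 0.03, 0.48, 0.001, 0, 0.05, 0.499, 0.001, 0, 0.06, 0.499, 0.001, 0, 0.06, 0.499, 0.001, 0, 0.06, 0.499]
}}

```text
t: 14.77
tool_pos: [0.4393, -0.1962, 0.0662]
tool_rot: [3.138, -0.109, 0.028]
contact_force: [0.2, 0.4, -0.1]
opening: 0.013
```

```bash
python3 - <<'E'
from h import *
np.set_printoptions(precision=4,suppress=True)
p=shot('wrist','w7')
o=monitor.get_obs(); R=Ro.from_rotvec(o['tool_rot']).as_matrix()
a=np.degrees(np.arctan2(R[1,0],R[0,0])); print(o['t'],o['tool_pos'],a,R.T@(np.array([.440,-.197,.0115])-o['tool_pos']), o['opening'])
cv2.imwrite('pics/w7b.png',cv2.resize(p['color'][:,:,::-1],None,fx=1.5,fy=1.5))
E
```

```text
14.8167 [ 0.4401 -0.1967  0.0675] -3.9832121057581498 [-0.0012  0.0002  0.056 ] 0.0132660314630608
```

View pics/w7b.png

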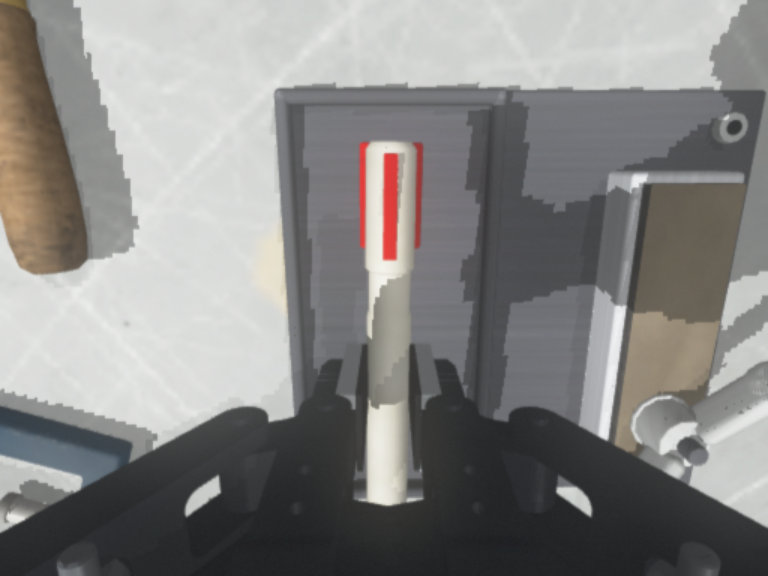

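Call:
{"api": "step_arm", "payload": {
  "targets": [0, 0, 0.015, 0, 0, 0, 0.03, 0, 0, 0, 0.042, 0, 0, 0, 0.049, 0, 0, 0, 0.052, 0, 0, 0, 0.054, 0, 0, 0, 0.056, 0, 0, 0, 0.056, 0, 0, 0, 0.056, 0]
}}

```text
t: 15.57
tool_pos: [0.4422, -0.1975, 0.0128]
tool_rot: [3.136, -0.109, 0.034]
contact_force: [-0.8, 1.1, 3.9]
opening: 0.0135
```

Call:
{"api": "step_arm", "payload": {
  "targets": [0, 0, 0, 0, 0, 0, 0, 0, 0, 0, 0, 0, 0, 0, 0, 0],
  "grip": 0.035
}}

```text
t: 15.9
tool_pos: [0.4421, -0.1974, 0.0128]
tool_rot: [3.136, -0.109, 0.034]
contact_force: [-0.1, 0.7, 0.5]
opening: 0.0354
```

Call:
{"api": "step_arm", "payload": {
  "targets": [0, 0, -0.01, 0, 0, 0, -0.025, 0, 0, 0, -0.05, 0, 0, 0, -0.08, 0, 0, 0, -0.12, 0, 0, 0, -0.15, 0, 0, 0, -0.15, 0, 0, 0, -0.15, 0]
}}

```text
t: 16.57
tool_pos: [0.4403, -0.1977, 0.1661]
tool_rot: [3.132, -0.109, 0.042]
contact_force: [0.2, 1.0, -0.1]
opening: 0.0352
```

```bash
python3 - <<'E'
from h import *
np.set_printoptions(precision=4,suppress=True)
p=shot('wrist','w8')
o=monitor.get_obs(); print(o['t'],o['tool_pos'],o['contact_force'])
for r in imaging.mark_of('marker',p): print(r['uv'],r['score'],dep(p,r['uv']))
cv2.imwrite('pics/w8b.png',cv2.resize(p['color'][:,:,::-1],None,fx=1.5,fy=1.5))
E
```

```text
16.6167 [ 0.4391 -0.1969  0.1636] [ 0.1193  0.4191 -0.9772]
[254.0, 172.3] 0.65 [ 0.4419 -0.192   0.02  ]
```

View pics/w8b.png

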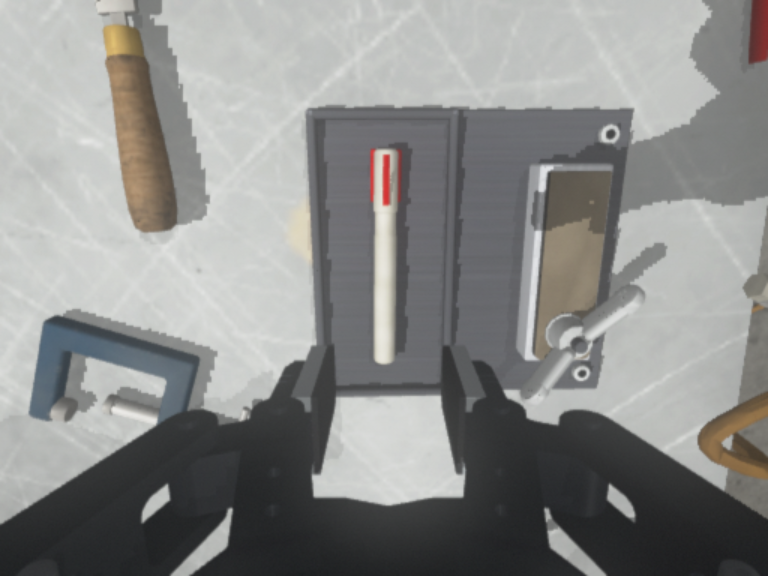

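```bash
python3 - <<'E'
from h import *
p=shot('top','t9')
r=[cv2.resize(cv2.imread(f'pics/{n}.png')[95:135,165:225],None,fx=6,fy=6,interpolation=cv2.INTER_CUBIC) for n in ['top1','t9']]
cv2.imwrite('pics/cmp9.png',np.hstack(r))
E
```

```text
(no output)
```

View pics/cmp9.png

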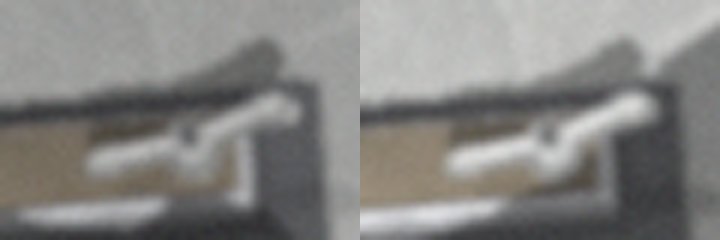

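The left nut has not moved, so I'm handing the job in.

```bash
python3 - <<'E'
from h import *
print(ticket.finish_job(), monitor.get_obs()['t'])
E
```

```text
the job is handed in; nothing more can be done
the job is handed in; nothing more can be done
```

The right-hand nut is the loose one. I turned it and laid the larger marker flat in the tray at the front of its plate. I handed the job in at about 17 s of the 58 s, and it reports no verdict.

- **Left nut (tight):** it held against about 12 N of sideways push. The before and after pictures from the top camera show it has not moved.
- **Right nut (loose):** it gave at about 2–3 N, and I turned it roughly 43 degrees, judged from the wrist picture.
- **Marker:** I picked the one between the plates; the look-alike near the robot is smaller. It was level in the grip. The last wrist picture shows it along the tray, within about 5 mm of the tray centre I measured, with the gripper open and about 15 cm above.
- **Disagreement:** the plate-corner estimates put the nuts 7–9 mm nearer the robot than the top-camera estimates, and the tray centre was about 10 mm off in the same way. I used positions between the two for the nuts and the direct tray measurement for the marker. The tray measurement agrees with the detector.

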